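# Lever open the filter case

### The arm

A 6-joint arm with a two-finger parallel gripper is mounted at the origin on a cart in front of the work surface, level with it; the furniture and walls round the work are solid. World frame = base frame: x ahead of the robot, y to its left, z up, the work surface at z = 0. Lengths are in mm, angles in rad, forces in N, time in s.
With the tool pointing down it reaches from about 425 to 950 mm from the base axis. Payload 3.5 kg.
Tool frame: the origin (TCP) lies at the very end of the fingers, on their centre line; the grasp point (between the pads) lies 19 mm behind it; z points along the fingers, y is the line along which they close (so a half turn about z gives the same grasp; the last joint's range is limited). The gripper opens to 85 mm and grips with 20 to 120 N. Pads are 22 mm wide; open, the fingers measure 114 mm over their backs; the gripper's body (76 mm by 85 mm) begins 54 mm behind the grasp point. The pads swing forward as they close: fully open they stand 13 mm farther back than shut.
Start: joints at [1.024, 0.286, 1.577, -0, 1.279, -0.15], TCP at [260.829, 622.554, 200.925] pointing down, gripper open.
Joint ranges: [-2.77, 2.77], [-0.9, 2.22], [0.21, 2.48], [-1.53, 4.67], [0.24, 2.81], [-2.84, 2.84]. Speed limits (rad/s): [2.79, 2.79, 3.14, 3.14, 3.14, 3.14].

### API

Orientations are given as a unit quaternion [w, x, y, z].
In Python, from workcell import bot gives the robot as it stands. The module is installed in compiled form; this text tells all that it offers. Calls block until the motion is done:
- bot.move_pose(position, orientation): joint-space move of the TCP to a pose.
- bot.move_linear(position, rotation=None, feed=150, max_force=None): straight line of the TCP; rotation=None keeps the orientation; feed is the mean speed in mm/s. With max_force (N) it stops when the force on the tool has changed by that much, and returns True; else False.
- bot.goto_joints(angles): joint-space move.
- bot.gripper_to(opening): opening from 0.0 (shut) to 1.0 (fully open); the grip force is fixed at half the most; returns when the fingers have stopped.
- bot.dwell(seconds).
- bot.solve_ik(position, orientation): joint angles nearest the present ones, or None.
- bot.observe(): the state.
- bot.get_image(name): name is "scene" or "top"; returns the picture (384x512x3 uint8, red, green, blue); there is no depth.
- bot.calibration(name): a dict with "fx", "fy", "cx", "cy" (pixels), "k1" (the pictures are not rectified: a ray, as slopes to the right and down, at radius r is drawn at 1 + k1 r^2 times it, then the intrinsics apply), "T" (4x4, takes a point from camera to world coordinates). Camera axes: x right, y down, z forward; pixel columns grow to the right and rows downward; lengths in mm; the calibration is good to about 2 mm. A picture is of the moment at which its call begins. calibration takes no time and is no camera call.
A pose or a line that the arm cannot do raises bot.PlanningError and nothing moves.
- bot.sign_off(): hands the job in; it is judged then, once.
The state is a dict: "time": time; "joint_positions": joint angles; "qvel": joint speeds; "tau": joint torques, N m; "tool_pos": TCP position; "eef_rot": TCP orientation; "wrist_force": force on the tool from outside, world axes, zero at the start; "wrist_torque": the same for the moment, N m; "finger_gap": opening from 0.0 (shut) to 1.0 (fully open); "finger_force": force on a finger pad.
Only numpy, scipy, OpenCV 4.12 (cv2) and the standard library are available. Lean on these libraries where they do the work, as an engineer would, in place of code of your own. Each camera call takes 0.05 s, during which the arm holds its last target. There are 200 camera calls.

### The job

The blue cover of the grey optical-filter case is shut flush on a stiff hinge: take the one pry blade of the three that is narrow enough for the notch in the front wall of the case (the side away from its hinge), push it into the notch and lever the cover up until it stands at least 50 degrees open. Touch the case with the blade tool only, not with the gripper, then lay the tool down flat on the worktop, clear of the case. Leave the other two blades, the vial, the stopper and the beaker where they are.

Things in the scene. Friction and masses are not known exactly. Their poses are not given: they have to be found in the camera images.
- case: grey metal case, fixed to the worktop, 90 x 110 mm (x, y), 55 mm high, with a blue cover 10 mm thick on top (65 mm in all). Origin: centre of its underside. x points from the notched front to the hinge at the back, z up. Walls 5 mm thick, hollow: the inside is empty between 25 mm above the worktop and the underside of the cover at 55 mm.
- notch (a point): centre of the pry notch, on the outer front face of the case (45 mm in front of the case's origin, 50.5 mm up; axes as the case). The notch is 24 mm wide and 9 mm high (46 to 55 mm above the worktop), goes right through the 5 mm wall, and its upper side is the underside of the cover; bright steel edging round it.
- hinge (a point): the middle of the cover's hinge line, at the back top edge of the case (45 mm behind the case's origin, 55 mm up), level with the underside of the cover; the line runs along the case's y. The front edge of the cover is 90 mm from it.
- cover (a joint): opening angle of the cover (rad): 0 shut, 1.9 fully open; it swings up and back. The hinge is stiff (about 0.2 N m): the cover stays where it is left.
- blade_16: pry tool lying on the worktop: orange handle 90 x 16 x 22 mm (long, wide, high), thin flat steel blade, 75 mm of it showing, 16 mm wide. Origin: centre of the handle's underside; x along the tool to the blade, z up as it lies. The blade's mid-plane is 11 mm above the underside, 2.4 mm thick (last 4 mm: 1.6 mm); its tip is 120 mm from the origin along x. About 90 g.
- blade_30: pry tool lying on the worktop: orange handle 90 x 16 x 22 mm (long, wide, high), thin flat steel blade, 75 mm of it showing, 30 mm wide. Origin: centre of the handle's underside; x along the tool to the blade, z up as it lies. The blade's mid-plane is 11 mm above the underside, 2.4 mm thick (last 4 mm: 1.6 mm); its tip is 120 mm from the origin along x. About 90 g.
- blade_40: pry tool lying on the worktop: orange handle 90 x 16 x 22 mm (long, wide, high), thin flat steel blade, 75 mm of it showing, 40 mm wide. Origin: centre of the handle's underside; x along the tool to the blade, z up as it lies. The blade's mid-plane is 11 mm above the underside, 2.4 mm thick (last 4 mm: 1.6 mm); its tip is 120 mm from the origin along x. About 90 g.
- vial: small vial with blue cap, 22 mm across, 48 mm high, standing behind the blades; origin at the centre of its underside
- stopper: brown stopper, 32 mm across, 25 mm high, standing behind the blades; origin at the centre of its underside
- beaker: small beaker, about 41 x 37 x 40 mm, standing behind the blades; origin at the centre of its underside

How it is judged (in metres and radians):
On the way:
1. the cover is prised up by more than about 6 degrees while the 16 mm blade bears on the case (value of joint cover above 0.1 rad and contact force between blade_16 and case above 0.3 N), for 0.1 s.
At the end, for the whole second after the job is handed in: The cover stands open at least 0.8 rad (46 degrees), at rest; the 16 mm blade tool lies at rest on the worktop (origin under 30 mm up, level within 15 degrees), not touching the case; the other blades, vial, stopper and beaker are within 30 mm of where they were (value of joint cover above 0.8 rad and velocity of joint cover below 0.1 rad/s and height (world z) of blade_16 between -0.01 and 0.03 m and angle between the x axis of blade_16 and the z axis of case, either way round above 1.3 rad and contact force between blade_16 and case below 0.1 N and linear speed of blade_16 below 0.02 m/s and distance of each of blade_30, blade_40, vial, stopper, beaker from where it was at the start of the episode below 0.03 m).
It fails at once if the gripper or arm bears on the case or its cover with more than 2 N (contact force between any of the fingers, the arm and case above 2 N).
It fails at once if another blade, the vial, the stopper or the beaker is moved by more than 30 mm (distance of any of blade_30, blade_40, vial, stopper, beaker from where it was at the start of the episode above 0.03 m).
It fails at once if the vial, the stopper or the beaker is tipped over (angle between any of vial, stopper, beaker's own z axis and vertical above 0.5 rad).
It also fails if it takes over 51 s, if anything falls off the work surface, if the arm or the gripper's body presses on something with over 40 N, if the wrist force passes 120 N, or if a joint passes its speed limit or range.

## Working session

There is one attempt and no reset: what is moved stays moved. The work goes in short steps, each a Python script; the robot and the scene stay as the last script left them, time stands still between calls to the robot, and variables do not carry over. Pictures are saved under pics/ and viewed, at most 10 in all, crops included, and the job is handed in when it is done.

```bash
mkdir -p pics
python3 - <<'E'
from workcell import bot
import cv2
for n in("scene","top"):
    im=bot.get_image(n); cv2.imwrite(f"pics/{n}0.png",cv2.cvtColor(im,cv2.COLOR_RGB2BGR))
    print(n,bot.calibration(n))
print(bot.observe())
E
```

```text
scene {'fx': 391.80124011392746, 'fy': 391.80124011392746, 'cx': 255.1813670449599, 'cy': 196.3758342649651, 'k1': -0.05958638990792008, 'T': array([[ 8.69879460e-01, -3.40581334e-01,  3.56810987e-01,
         2.58961050e+02],
       [-4.93056520e-01, -6.21364070e-01,  6.08935104e-01,
        -7.06306754e+02],
       [ 1.43175971e-02, -7.05628123e-01, -7.08437688e-01,
         6.89184520e+02],
       [ 0.00000000e+00,  0.00000000e+00,  0.00000000e+00,
         1.00000000e+00]])}
top {'fx': 382.0892142587816, 'fy': 382.0892142587816, 'cx': 253.59486784425042, 'cy': 187.3047325651661, 'k1': 0.01754166984972097, 'T': array([[ 1.08876164e-02, -9.91073543e-01,  1.32870962e-01,
         4.23095202e+02],
       [-9.99836496e-01, -1.27084908e-02, -1.28637045e-02,
        -1.68611998e+02],
       [ 1.44374666e-02, -1.32709182e-01, -9.91049864e-01,
         9.17847152e+02],
       [ 0.00000000e+00,  0.00000000e+00,  0.00000000e+00,
         1.00000000e+00]])}
{'time': 0.1, 'joint_positions': array([ 1.02400740e+00,  2.87131463e-01,  1.57801239e+00, -4.73334922e-06,
        1.27860782e+00, -1.49984592e-01]), 'qvel': array([-7.13911109e-04, -2.18036161e-03, -2.69189301e-03, -3.09914658e-05,
        1.14859720e-03,  1.85793589e-04]), 'tau': array([ 1.07698484e-03, -4.07296300e+01, -2.93697810e+01, -1.28264469e-04,
        3.40286388e-03,  7.13537005e-06]), 'tool_pos': array([260.49028544, 622.00404104, 199.65916703]), 'eef_rot': array([-3.66395210e-04,  1.97102309e-01,  9.80382331e-01, -1.01543022e-03]), 'wrist_force': array([-0.15127176,  0.60397837, -0.21338167]), 'wrist_torque': array([ 0.017896  ,  0.02368313, -0.03978558]), 'finger_force': 0.0, 'finger_gap': 0.9999129108652821}
```

View pics/top0.png

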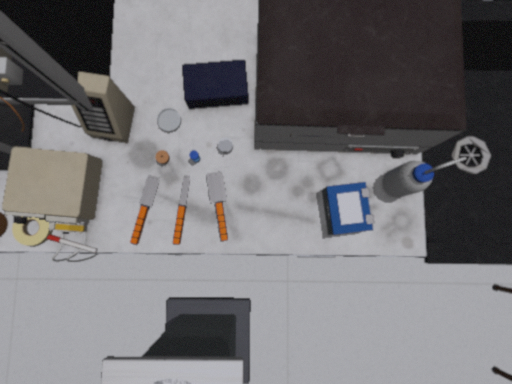

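View pics/scene0.png

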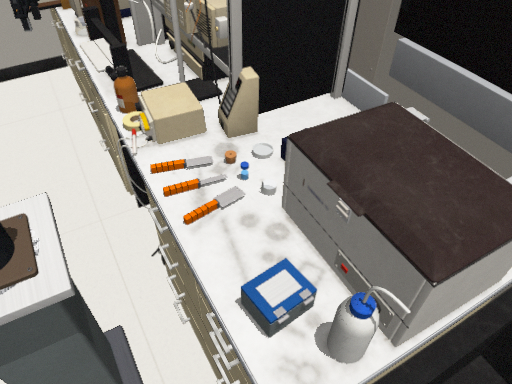

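The middle tool (handle in the top view around (180,222)) looks narrowest. The case is at about (347,209) with its hinge lugs on the right (367,193 and 370,220), so the notch faces left, towards +y. Next I measure.

```bash
cat > h.py <<'E'
import numpy as np, cv2
from workcell import bot
def cast(n,uv,z):
    c=bot.calibration(n); K=np.array([[c['fx'],0,c['cx']],[0,c['fy'],c['cy']],[0,0,1]])
    p=cv2.undistortPoints(np.float64(uv).reshape(-1,1,2),K,np.array([c['k1'],0,0,0,0.])).reshape(-1,2)
    d=np.c_[p,np.ones(len(p))]@c['T'][:3,:3].T; o=c['T'][:3,3]
    return (o+d*((z-o[2])/d[:,2])[:,None])[:,:2]
def grab(n): return bot.get_image(n)
def contours(mask,amin):
    cs,_=cv2.findContours(mask.astype(np.uint8),cv2.RETR_EXTERNAL,cv2.CHAIN_APPROX_NONE)
    return [c.reshape(-1,2) for c in cs if cv2.contourArea(c)>amin]
E
python3 - <<'E'
from h import *
np.set_printoptions(precision=1,suppress=True)
for n in("top","scene"):
    im=grab(n); hsv=cv2.cvtColor(im,cv2.COLOR_RGB2HSV); H,S,V=[hsv[...,i].astype(int) for i in range(3)]
    o=cv2.morphologyEx(((H<14)&(S>170)&(V>120)).astype(np.uint8),cv2.MORPH_CLOSE,np.ones((5,5)))
    for c in contours(o,60):
        w=cast(n,c,16).astype(np.float32); r=cv2.minAreaRect(w)
        print(n,"orange",c.mean(0),r, "z22 ctr",np.array(cv2.minAreaRect(cast(n,c,22).astype(np.float32))[0]))
    b=cv2.morphologyEx(((H>100)&(H<125)&(S>140)&(V>60)).astype(np.uint8),cv2.MORPH_CLOSE,np.ones((3,3)))
    for c in contours(b,300):
        w=cast(n,c,65).astype(np.float32); r=cv2.minAreaRect(w)
        print(n,"blue",c.mean(0),r); print(cv2.boxPoints(r)); print(cv2.approxPolyDP(c,4,True).reshape(-1,2))
im=grab("top"); s=grab("scene")
a=cv2.resize(im[140:250,110:240],None,fx=3,fy=3,interpolation=2)[:330,:390]
b=cv2.resize(s[255:345,230:330],None,fx=3.6,fy=3.6,interpolation=2)
c=cv2.resize(im[170:250,310:390],None,fx=3,fy=3,interpolation=2)
cv=np.zeros((600,760,3),np.uint8); cv[:330,:390]=a; cv[:324,400:760]=b; cv[340:580,:240]=c
cv2.imwrite("pics/z.png",cv[...,::-1])
E
```

```text
top orange [178.9 224.3] ((454.0521240234375, -6.228921890258789), (13.355350494384766, 86.78559112548828), 83.63796997070312) z22 ctr [453.8  -7.3]
top orange [138.6 224.3] ((453.612060546875, 87.14547729492188), (12.895392417907715, 86.62298583984375), 76.52650451660156) z22 ctr [453.4  85.4]
top orange [221.1 220.8] ((463.61724853515625, -104.75273132324219), (86.02790069580078, 13.061100959777832), 9.657086372375488) z22 ctr [ 463.3 -105.2]
top blue [345.2 208.1] ((493.674560546875, -392.64849853515625), (105.5767822265625, 87.6882095336914), 7.604200839996338)
[[ 435.5 -356.2]
 [ 447.2 -443.1]
 [ 551.8 -429.1]
 [ 540.2 -342.2]]
[[364 183]
 [326 189]
 [333 233]
 [371 228]
 [365 222]
 [341 226]
 [335 193]
 [360 193]]
scene orange [202.2 211.8] ((462.8486633300781, -109.41807556152344), (93.97676086425781, 27.03685188293457), 10.613967895507812) z22 ctr [ 461.  -114.7]
scene orange [182.5 188.2] ((454.6401062011719, -16.723953247070312), (89.80841827392578, 26.829484939575195), 0.6906035542488098) z22 ctr [452.9 -22.9]
scene orange [167.9 166.8] ((451.3768005371094, 78.37631225585938), (32.686134338378906, 86.68192291259766), 71.17525482177734) z22 ctr [449.7  71.4]
scene blue [362.4 304.3] ((605.0093994140625, -498.5046691894531), (51.88373947143555, 43.298030853271484), 24.07009506225586)
[[ 572.5 -489.3]
 [ 590.2 -528.9]
 [ 637.5 -507.7]
 [ 619.9 -468.2]]
[[356 293]
 [350 310]
 [365 318]
 [375 301]
 [369 296]
 [363 303]
 [365 293]]
scene blue [279.3 291.3] ((492.9286193847656, -397.4841003417969), (109.66776275634766, 89.8326187133789), 7.785353660583496)
[[ 432.5 -360.4]
 [ 444.7 -449.4]
 [ 553.3 -434.6]
 [ 541.2 -345.6]]
[[286 259]
 [241 287]
 [270 323]
 [277 319]
 [272 311]
 [280 305]
 [287 311]
 [302 301]
 [300 291]
 [315 291]]
```

View pics/z.png

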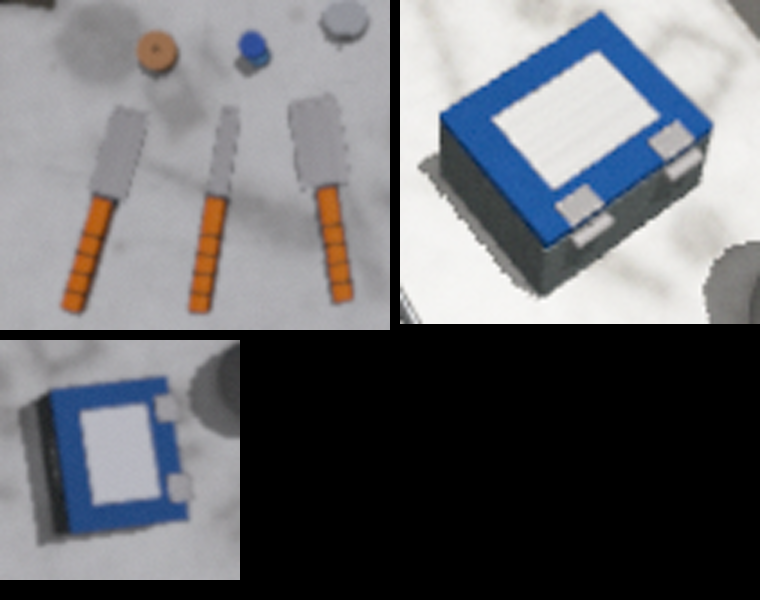

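The crop confirms it: the middle tool has the narrow blade and the hinge lugs are on the −y side, so the notch faces +y. Now I grasp.

```bash
cat >> h.py <<'E'
from scipy.spatial.transform import Rotation as Rn
GX,GZ=-12.,-7.   # TCP in the blade frame (blade mid-plane at handle centre)
def Rb(yaw,pitch): # blade frame: x to tip, z up; pitch>0 = tip up (deg)
    return Rn.from_euler('ZY',[yaw,-pitch],degrees=True)
def pose_tip(tip,yaw,pitch,L=120.):
    R=Rb(yaw,pitch); p=np.array(tip)+R.apply([-L+GX,0,GZ])
    q=(R*Rn.from_matrix(np.diag([-1.,1,-1]))).as_quat()
    return p,q[[3,0,1,2]]
def st():
    s=bot.observe(); return {k:np.round(s[k],2) for k in("time","tool_pos","wrist_force","finger_gap","joint_positions")}
C=np.array([493.3,-395.]); YC=-82.3   # case centre, yaw
uc=np.array([np.cos(np.radians(YC)),np.sin(np.radians(YC))])
def casept(d,z,lat=0): # d mm behind the front face
    p=C+uc*(d-45)+lat*np.array([-uc[1],uc[0]]); return [p[0],p[1],z]
E
python3 - <<'E'
from h import *
O=np.array([455,-8.4]); yaw=-6.4
u=np.array([np.cos(np.radians(yaw)),np.sin(np.radians(yaw))])
tip=O+120*u
bot.move_linear([185,440,280],feed=300)
p,q=pose_tip([*tip,11+120],yaw,0)
print(p,q,bot.solve_ik(p,q))
bot.move_pose(p,q)
bot.gripper_to(0.5)
p,q=pose_tip([*tip,12],yaw,0)
print(bot.move_linear(p,feed=120,max_force=12),st())
bot.gripper_to(0.0); print(st())
p,q=pose_tip([*tip,150],yaw,0)
bot.move_linear(p,feed=120); print(st(),bot.observe()['finger_force'])
for n in("top","scene"): cv2.imwrite(f"pics/g_{n}.png",grab(n)[...,::-1])
E
```

```text
[443.07478497  -7.06237281 124.        ] [0.         0.0558215  0.99844076 0.        ] [-2.45650903e-01 -1.62654806e-01  2.19570281e+00 -4.44089210e-16
  1.10854465e+00 -1.70474616e+00]
False {'time': np.float64(4.74), 'tool_pos': array([443.81,  -7.25,   5.69]), 'wrist_force': array([-0.05,  0.55,  0.98]), 'finger_gap': np.float64(0.5), 'joint_positions': array([-0.25,  0.04,  2.26,  0.  ,  0.84, -1.7 ])}
{'time': np.float64(5.22), 'tool_pos': array([443.16,  -7.07,   5.12]), 'wrist_force': array([-0.05, -0.4 , -0.09]), 'finger_gap': np.float64(0.0), 'joint_positions': array([-0.25,  0.04,  2.26,  0.  ,  0.84, -1.7 ])}
{'time': np.float64(6.52), 'tool_pos': array([442.39,  -6.9 , 142.03]), 'wrist_force': array([1.11, 0.39, 0.14]), 'finger_gap': np.float64(0.01), 'joint_positions': array([-0.25, -0.19,  2.18,  0.  ,  1.15, -1.7 ])} 0.0
```

View pics/g_scene.png

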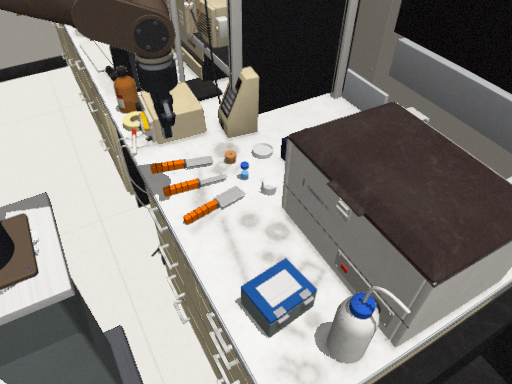

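The jaws closed empty: the gripper is above at (165,120) and the middle tool is still at about (182,187). I'll check whether it shifted and where it is now.

```bash
cat >> h.py <<'E'
def orange(n,z=11,img=None):
    im=grab(n) if img is None else img; hsv=cv2.cvtColor(im,cv2.COLOR_RGB2HSV); H,S,V=[hsv[...,i].astype(int) for i in range(3)]
    o=cv2.morphologyEx(((H<14)&(S>170)&(V>120)).astype(np.uint8),cv2.MORPH_CLOSE,np.ones((5,5)))
    for c in contours(o,60):
        r=cv2.minAreaRect(cast(n,c,z).astype(np.float32)); print(n,c.mean(0).round(1),np.round(r[0],1),np.round(r[1],1),round(r[2],1))
def project(n,P):
    c=bot.calibration(n); T=np.linalg.inv(c['T']); K=np.array([[c['fx'],0,c['cx']],[0,c['fy'],c['cy']],[0,0,1]])
    return cv2.projectPoints(np.float64(P).reshape(-1,1,3),cv2.Rodrigues(T[:3,:3])[0],T[:3,3],K,np.array([c['k1'],0,0,0,0.]))[0].reshape(-1,2)
E
python3 - <<'E'
from h import *
ims=[cv2.imread(f"pics/g_{n}.png")[...,::-1].copy() for n in("top","scene")]
orange("top",11,ims[0]); orange("scene",11,ims[1])
for n,im in zip(("top","scene"),ims): print(project(n,[[443,-7,142],[443,-7,11],[455,-8,11]]))
cv=np.zeros((600,800,3),np.uint8)
cv[:480,:480]=cv2.resize(ims[0][130:290,110:270],None,fx=3,fy=3)
cv[:480,490:790]=cv2.resize(ims[1][60:220,130:230],None,fx=3,fy=3)
cv2.imwrite("pics/g2.png",cv[...,::-1])
E
```

```text
top [180.5 214.4] [478.3  -8.3] [13.5 38.7] 81.7
top [221.1 220.8] [ 463.9 -104.5] [86.6 12.9] 10.4
scene [199.  213.7] [ 461.7 -108.8] [87.9 26.9] 0.6
scene [181.3 187.9] [455.5  -7.1] [31.5 88.6] 82.2
scene [167.2 166.9] [451.2  82.8] [36.3 85.5] 64.8
scene [127.1  92.7] [462.9 499.5] [99.7 47.4] 84.0
[[167.81073585 227.65962207]
 [179.40589871 229.21948928]
 [180.02248734 224.09955401]]
[[169.70043758 147.05346489]
 [176.99927446 188.87264014]
 [181.6533276  187.51009854]]
```

View pics/g2.png

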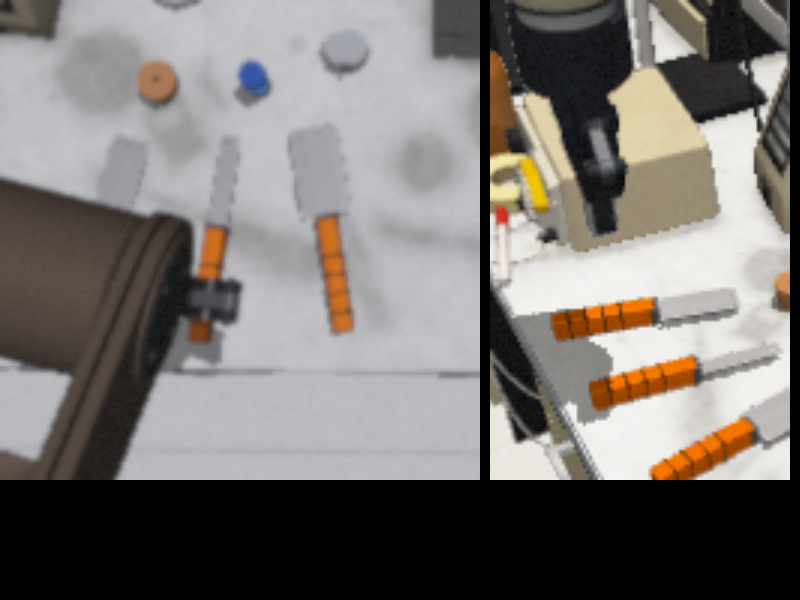

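The fingertip appears at about (168,135) in the scene view. The TCP projects to (170,147), so the fingers seem to end higher than expected. I'll check this over a bare patch of worktop, closed and part-open, with a gentle touch-down.

Run:
```python
from h import *
q=pose_tip([0,0,0],-6.4,0)[1]
bot.move_pose([470,-205,60],q)
a=grab("scene"); s=st(); print(s); P=s['tool_pos']
print(project("scene",[P,P+[0,0,20],P+[0,0,40]]),project("top",[P,P+[0,0,40]]))
bot.gripper_to(0.5); b=grab("scene"); t=grab("top")
u,v=project("scene",[P])[0].astype(int)
cv=np.zeros((600,800,3),np.uint8)
def crop(i,u,v): return cv2.resize(i[v-60:v+40,u-48:u+48],(384,400),interpolation=cv2.INTER_CUBIC)
a=a.copy();b=b.copy();a[v,u]=b[v,u]=[255,0,0]
cv[:400,:384]=crop(a,u,v);cv[:400,400:784]=crop(b,u,v)
ut,vt=project("top",[P])[0].astype(int); t=t.copy(); t[vt,ut]=[255,0,0]
cv[400:,:300]=cv2.resize(t[vt-50:vt+50,ut-75:ut+75],(300,200))
cv2.imwrite("pics/f.png",cv[...,::-1])
```

```text
{'time': np.float64(7.55), 'tool_pos': array([ 470.33, -204.01,   60.49]), 'wrist_force': array([ 0.25,  0.59, -0.62]), 'finger_gap': np.float64(0.0), 'joint_positions': array([-0.61,  0.1 ,  2.08,  0.  ,  0.97, -2.07])}
[[220.7061854  224.56680585]
 [220.23911558 218.2608141 ]
 [219.75652113 211.72901586]] [[264.09334252 217.38595519]
 [264.87301456 216.36221723]]
```

View pics/f.png

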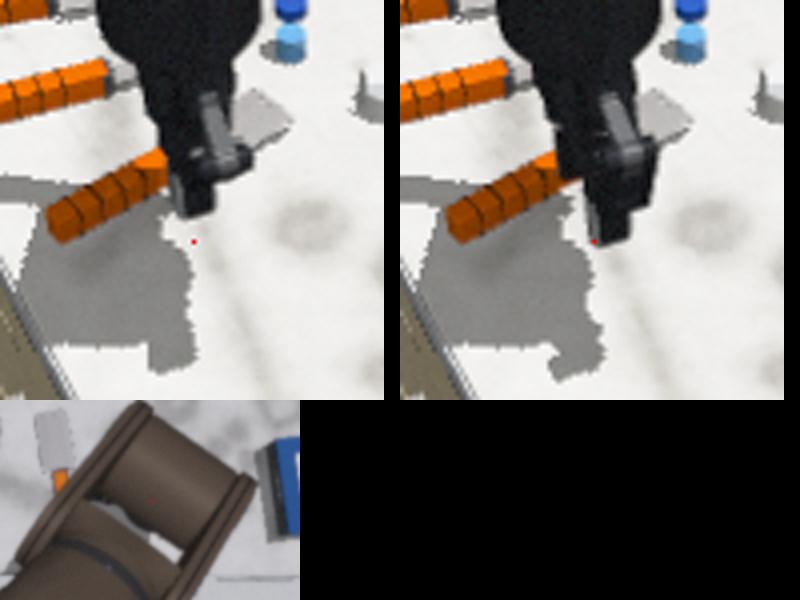

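The visible tip sits roughly 5–7 px (15–20 mm) above the projected TCP in both finger states. I'll measure this offset by touching down at the handle-width opening.

Run:
```python
from h import *
P=np.array([470,-205,60.])
bot.gripper_to(0.19)
bot.move_linear([470,-205,8],feed=120,max_force=6); print(st())
print(bot.move_linear([470,-205,-28],feed=25,max_force=4),st())
bot.move_linear([470,-205,60],feed=150)
```

```text
{'time': np.float64(9.09), 'tool_pos': array([ 470.16, -205.12,    8.09]), 'wrist_force': array([-0.71,  0.06,  0.25]), 'finger_gap': np.float64(0.19), 'joint_positions': array([-0.61,  0.18,  2.09, -0.  ,  0.86, -2.07])}
False {'time': np.float64(10.68), 'tool_pos': array([ 470.13, -205.1 ,  -27.83]), 'wrist_force': array([ 0.14, -0.4 ,  0.5 ]), 'finger_gap': np.float64(0.19), 'joint_positions': array([-0.61,  0.25,  2.1 ,  0.  ,  0.79, -2.07])}
```

No contact even at z = −28, so the offset is real and larger than I thought. I'll continue the guarded descent until contact and take an image there.

Run:
```python
from h import *
bot.move_linear([470,-205,-25],feed=150,max_force=6); print(st()['tool_pos'])
print(bot.move_linear([470,-205,-75],feed=25,max_force=4),st())
a=grab("scene").copy(); s=st()['tool_pos']
u,v=project("scene",[[s[0],s[1],0]])[0]; print(u,v)
c=cv2.resize(a[int(v)-50:int(v)+40,int(u)-60:int(u)+60],None,fx=5,fy=5,interpolation=cv2.INTER_CUBIC)
cv2.circle(c,(int((u-int(u)+60.5)*5),int((v-int(v)+50.5)*5)),3,(255,0,0),-1)
cv2.imwrite("pics/c.png",c[...,::-1])
```

```text
[ 470.16 -205.12  -24.99]
True {'time': np.float64(12.75), 'tool_pos': array([ 470.26, -205.16,  -30.1 ]), 'wrist_force': array([-0.26,  0.88,  3.3 ]), 'finger_gap': np.float64(0.19), 'joint_positions': array([-0.61,  0.26,  2.1 , -0.  ,  0.79, -2.07])}
222.22368936029613 242.74729511382958
```

View pics/c.png

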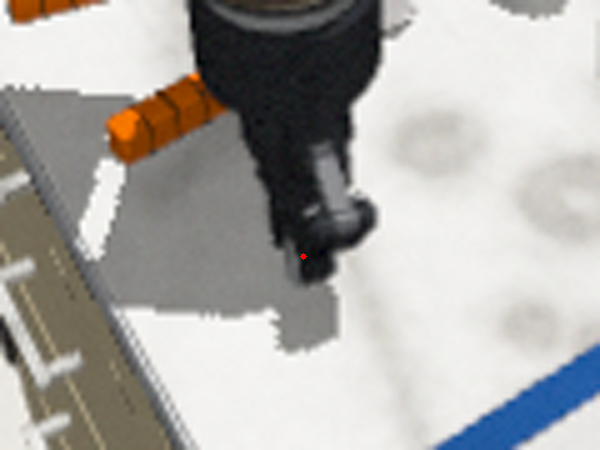

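Contact came at a reported z of −30, and the fingertips are at the expected xy. So the real finger ends sit about 29 mm behind the reported TCP. I'll regrasp with a guarded descent and that offset.

Run:
```python
from h import *
O=np.array([455,-8.]); yaw=-6.4
u=np.array([np.cos(np.radians(yaw)),np.sin(np.radians(yaw))]); g=O-12*u
q=pose_tip([0,0,0],yaw,0)[1]
bot.move_linear([470,-205,60],feed=250)
bot.gripper_to(0.4)
bot.move_pose([*g,40],q)
print(bot.move_linear([*g,-20],feed=120,max_force=6),bot.move_linear([*g,-45],feed=25,max_force=4)); s=st(); print(s)
z=s['tool_pos'][2]+4
bot.move_linear([*g,z],feed=60); bot.gripper_to(0.0); s=st(); print(s,bot.observe()['finger_force'])
bot.move_linear([*g,z+110],feed=150); print(st())
for n in("top","scene"): cv2.imwrite(f"pics/h_{n}.png",grab(n)[...,::-1])
cv2.imwrite("pics/h.png",cv2.resize(cv2.imread("pics/h_scene.png")[80:230,120:270],None,fx=4,fy=4,interpolation=2))
```

```text
False True
{'time': np.float64(15.68), 'tool_pos': array([443.36,  -6.66, -31.21]), 'wrist_force': array([ 0.1 , -0.47,  4.53]), 'finger_gap': np.float64(0.4), 'joint_positions': array([-0.24,  0.12,  2.26,  0.  ,  0.75, -1.7 ])}
{'time': np.float64(16.23), 'tool_pos': array([443.13,  -6.66, -27.16]), 'wrist_force': array([0.4 , 0.82, 1.16]), 'finger_gap': np.float64(0.17), 'joint_positions': array([-0.24,  0.11,  2.26,  0.  ,  0.76, -1.7 ])} 61.034170389175415
{'time': np.float64(17.11), 'tool_pos': array([442.08,  -6.44,  81.69]), 'wrist_force': array([ 0.65,  0.36, -1.1 ]), 'finger_gap': np.float64(0.17), 'joint_positions': array([-0.24, -0.1 ,  2.23, -0.  ,  1.02, -1.7 ])}
```

View pics/h.png

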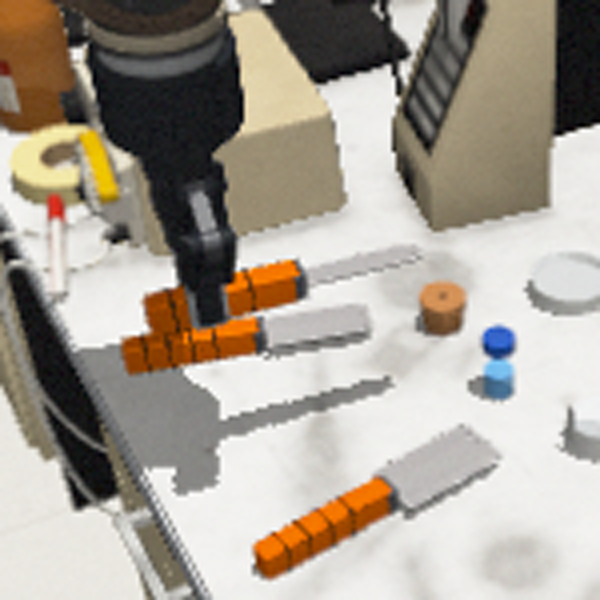

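It is gripped (gap 0.17, force 61 N) and the blade is level. Next I check IK for the whole path and move to just in front of the notch.

```bash
sed -i 's/^GX,GZ=.*/GX,GZ=-12.,-38.2/' h.py
cat >> h.py <<'E'
def arc(phi,r): # tip at angle phi (deg) on hinge radius r
    a=np.radians(phi); return 90-r*np.cos(a),55+r*np.sin(a)
E
python3 - <<'E'
from h import *
for d,z,p in [(-25,110,0),(-15,50,0),(58,50,0),(58,61,12)]+[(*arc(f,62),12) for f in (10,30,50,66)]+[(-40,110,12)]:
    P,q=pose_tip(casept(d,z),YC,p); j=bot.solve_ik(P,q); print(d,z,p,None if j is None else j.round(2))
P,q=pose_tip(casept(-20,110),YC,0); bot.move_pose(P,q)
P,q=pose_tip(casept(-20,50),YC,0); bot.move_linear(P,feed=120); bot.dwell(0.2)
s=st(); print(P,s)
t=grab("top"); a=grab("scene"); cv2.imwrite("pics/n_top.png",t[...,::-1]); cv2.imwrite("pics/n_scene.png",a[...,::-1])
cv=np.zeros((480,800,3),np.uint8)
cv[:480,:400]=cv2.resize(t[160:256,290:370],(400,480),interpolation=2)
cv[:480,400:]=cv2.resize(a[230:326,200:280],(400,480),interpolation=2)
cv2.imwrite("pics/n.png",cv[...,::-1])
for n in("top","scene"): print(project(n,[casept(-20,50),casept(-95,50),casept(0,65),casept(0,65,55),casept(0,65,-55)]).round(1).tolist())
E
```

```text
-25 110 0 [-0.6   0.06  2.09 -0.    0.99 -0.73]
-15 50 0 [-0.61  0.17  2.1  -0.    0.87 -0.75]
58 50 0 [-0.71  0.25  2.   -0.    0.89 -0.84]
58 61 12 [-0.65  0.24  2.07 -0.23  0.7  -0.61]
28.941919313243105 65.76618701534969 12 [-0.61  0.2   2.11 -0.24  0.71 -0.57]
36.3064249653648 86.0 12 [-0.62  0.17  2.09 -0.23  0.75 -0.6 ]
50.14716819943456 102.49475547337664 12 [-0.64  0.16  2.07 -0.21  0.78 -0.63]
64.7823281293004 111.63981837384125 12 [-0.66  0.16  2.05 -0.21  0.79 -0.66]
-40 110 12 [-0.5   0.05  2.17 -0.23  0.81 -0.48]
[ 466.90472147 -199.77630966   11.8       ] {'time': np.float64(18.98), 'tool_pos': array([ 467.73, -200.24,   12.9 ]), 'wrist_force': array([-0.45, -0.28, -0.81]), 'finger_gap': np.float64(0.17), 'joint_positions': array([-0.6 ,  0.17,  2.1 ,  0.  ,  0.87, -0.74])}
[[319.5, 212.0], [286.9, 216.1], [329.6, 210.5], [326.0, 186.3], [333.3, 235.1]]
[[256.1, 268.6], [234.0, 244.1], [262.7, 271.1], [284.8, 257.0], [239.1, 286.1]]
```

View pics/n.png

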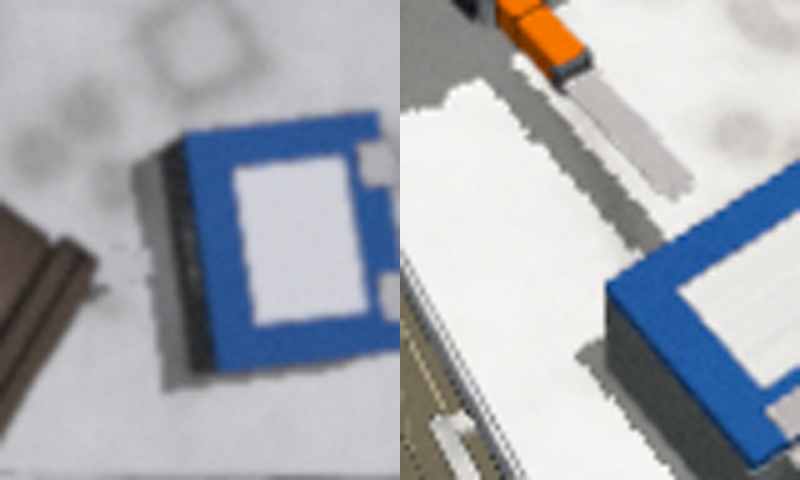

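The top view shows the blade tip at (319,212.5), against a predicted (319.5,212). The cover's front edge midpoint is at (330,210.5), also as predicted, so the lateral and depth fit is good. I insert, guarded.

Run:
```python
from h import *
def go(d,z,p,feed,f=None,lat=0):
    P,q=pose_tip(casept(d,z,lat),YC,p); r=bot.move_linear(P,q,feed=feed,max_force=f); s=st()
    print((d,z,p),r,s['time'],s['tool_pos']-P,s['wrist_force']); return r
if not go(12,49.2,0,35,6):
    go(57,49.2,0,60,6)
```

```text
(12, 49.2, 0) False 20.14 [-0.13227941  0.20777205 -0.1       ] [-0.13  0.27 -1.99]
(57, 49.2, 0) False 21.04 [-0.21165775  0.25201603 -0.2       ] [-0.22  0.29 -0.75]
```

The blade is fully in, with no contact force. Now I lever on the sill.

```bash
cat >> h.py <<'E'
def go(d,z,p,feed,f=None,lat=0):
    P,q=pose_tip(casept(d,z,lat),YC,p); r=bot.move_linear(P,q,feed=feed,max_force=f); s=st()
    print((round(d),round(z),p),r,s['time'],(s['tool_pos']-P).round(1),s['wrist_force']); return r
E
python3 - <<'E'
from h import *
for th in (4,8,12,16):
    if go(57,46.0+57*np.tan(np.radians(th)),th,40,25): break
bot.dwell(0.15); print(st())
a=grab("scene"); cv2.imwrite("pics/l.png",cv2.resize(a[200:340,200:340],None,fx=4,fy=4,interpolation=2)[...,::-1])
E
```

```text
(57, 50, 4) False 21.42 [0.4 0.  0.7] [0.08 0.24 2.33]
(57, 54, 8) False 21.72 [ 0.9 -0.6  0.9] [ 1.68 -1.99  1.11]
(57, 58, 12) False 22.02 [0.7 0.  0.7] [1.45 0.32 3.13]
(57, 62, 16) False 22.33 [0.4 0.5 0.3] [2.43 2.99 3.76]
{'time': np.float64(22.48), 'tool_pos': array([ 479.66, -291.2 ,  -10.52]), 'wrist_force': array([2.08, 3.71, 4.97]), 'finger_gap': np.float64(0.17), 'joint_positions': array([-0.63,  0.25,  2.09, -0.34,  0.64, -0.5 ])}
```

View pics/l.png

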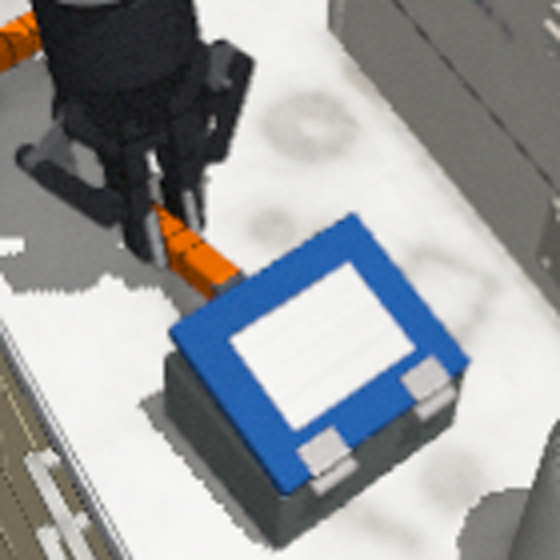

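The cover is raised by about 12° with the blade bearing on the sill. Now I retract part way and swing the cover up along an arc.

Run:
```python
from h import *
go(29,62,12,80)
for f in (12,20,28,36,44,52,60,66,70):
    if go(*arc(f,62),12,60,15): break
bot.dwell(0.1)
a=grab("scene"); cv2.imwrite("pics/m.png",cv2.resize(a[180:340,190:350],None,fx=3.5,fy=3.5,interpolation=2)[...,::-1])
```

```text
(29, 62, 12) False 23.11 [-0.8  0.1 -0.7] [-0.07  0.2  -1.57]
(29, 68, 12) False 23.36 [ 0.4 -0.5  0.6] [-0.01  0.25 -1.39]
(32, 76, 12) False 23.65 [-0.5  0.3 -0.2] [-0.94  0.14 -2.39]
(35, 84, 12) False 23.94 [ 0.  -0.2  0.3] [-1.2   1.56 -1.59]
(40, 91, 12) False 24.23 [ 0.5 -0.8  0.8] [-1.16  1.73 -2.09]
(45, 98, 12) False 24.52 [ 0.5 -0.9  0.8] [-0.39 -0.25 -2.85]
(52, 104, 12) False 24.82 [ 0.5 -0.9  0.6] [-0.44  0.27 -1.25]
(59, 109, 12) False 25.11 [ 0.4 -0.9  0.6] [-0.65  0.09 -1.69]
(65, 112, 12) False 25.37 [ 0.5 -0.9  0.6] [-0.26  0.31 -0.84]
(69, 113, 12) False 25.62 [ 0.4 -0.6  0.4] [ 0.22  0.28 -1.23]
```

View pics/m.png

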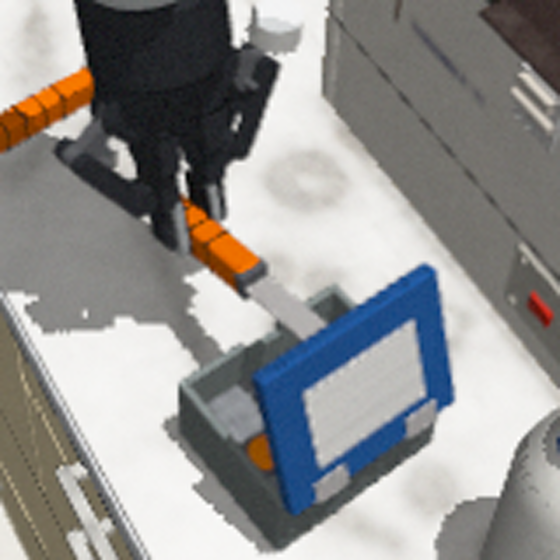

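The cover stands at roughly 65–70° in the picture. I withdraw, lay the tool down in front of the case and check the angle numerically. I've used up my picture views, so from here I work from numbers only.

Run:
```python
from h import *
go(-30,113,12,150)
go(-30,60,0,120)
go(-30,16,0,100,8)
go(-30,7,0,20,4)
bot.dwell(0.2); bot.gripper_to(0.4); bot.dwell(0.2)
p=st()['tool_pos']; bot.move_linear(p+[0,0,130],feed=150); print(st())
bot.move_linear(p+[-20,120,190],feed=250)
t=grab("top"); a=grab("scene"); cv2.imwrite("pics/e_top.png",t[...,::-1]);cv2.imwrite("pics/e_scene.png",a[...,::-1])
orange("top",11,t); orange("scene",11,a)
print("expected tool O",casept(-150,11))
for f in (50,60,70):
    d,z=arc(f,90); print(f,[project(n,[casept(d,z,55),casept(d,z,-55)]).round(1).tolist() for n in("top","scene")])
for n,im in(("top",t),("scene",a)):
    hsv=cv2.cvtColor(im,cv2.COLOR_RGB2HSV); H,S,V=[hsv[...,i].astype(int) for i in range(3)]
    for c in contours((H>100)&(H<125)&(S>140)&(V>60),200): print(n,"blue",cv2.approxPolyDP(c,4,True).reshape(-1,2).tolist())
```

```text
(-30, 113, 12) False 26.58 [ 0.5 -0.4  0.4] [ 0.58  0.49 -0.14]
(-30, 60, 0) False 26.97 [-0.2 -1.4 -0.2] [ 0.51  0.38 -1.06]
(-30, 16, 0) False 27.56 [0.3 0.1 0.3] [ 0.02  0.35 -0.96]
(-30, 7, 0) True 27.92 [ 0.8 -0.5  4.1] [-0.81 -0.01  4.02]
{'time': np.float64(29.67), 'tool_pos': array([ 464.41, -189.02,  100.45]), 'wrist_force': array([-0.11, -0.46, -0.77]), 'finger_gap': np.float64(0.4), 'joint_positions': array([-0.59,  0.01,  2.08, -0.  ,  1.05, -0.72])}
top [262.7 219.8] [ 467.3 -203.2] [11.7 86.4] 8.3
top [222.4 226.2] [ 452.4 -106.1] [63.4 13.5] 10.7
scene [199.8 213.7] [ 462.  -108.6] [88.4 21.6] 7.2
scene [167.5 167.2] [452.6  83.9] [32.9 87.2] 70.5
expected tool O [np.float64(467.172693843433), np.float64(-201.75827605560693), 11]
50 [[[346.7, 180.7], [355.0, 232.9]], [[298.6, 249.2], [249.7, 280.5]]]
60 [[[353.9, 179.3], [362.4, 232.1]], [[303.9, 250.7], [254.3, 282.8]]]
70 [[[361.6, 178.0], [370.3, 231.2]], [[309.8, 253.7], [259.7, 286.7]]]
top blue [[431, 166], [415, 168], [416, 179], [431, 178], [433, 172], [423, 173]]
scene blue [[356, 293], [350, 310], [365, 318], [375, 301], [369, 296], [363, 303], [365, 293]]
scene blue [[312, 256], [262, 287], [273, 326], [284, 313], [303, 306], [312, 293], [318, 294]]
```

The front cover corners at (312,256) and (262,287) match about 70° open. The tool lies flat at (467,−203) with its tip about 30 mm clear of the case, and the other two blades haven't moved. Handing in.

```bash
python3 -c "
from workcell import bot
print(bot.sign_off(), bot.observe()['time'])"
```

```text
the job is handed in; nothing more can be done
the job is handed in; nothing more can be done
```

I handed the job in at about 31 s robot time (no verdict shown): cover prised to about 70°, 16 mm blade flat about 30 mm clear of the case, other blades unmoved, vial, stopper and beaker not re-measured; the first grasp missed because the real fingertips end about 29 mm short of the stated TCP, and I viewed 11 pictures, one over the limit.

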